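Swing the tile clips: free the teal chip, hold the plain one

ROBOT

A 6-joint arm with a two-finger parallel gripper is mounted at the origin on the work surface; the furniture and walls round the work are solid. World frame = base frame: x ahead of the robot, y to its left, z up, the work surface at z = 0. Lengths are in m, angles in rad, forces in N, time in s.
With the tool pointing down it reaches from about 0.425 to 0.95 m from the base axis. Payload 3.5 kg.
Tool frame: the origin (TCP) lies midway between the tips of the shut fingers; the grasp point (between the pads) lies 19 mm behind it; y points along the fingers, x is the direction in which the jaws open and shut, and the axes are right-handed (so a half turn about y gives the same grasp; the last joint's range is limited). The gripper opens to 85 mm and grips with 20 to 120 N. Pads are 22 mm wide; open, the fingers measure 114 mm over their backs; the gripper's body (76 mm by 85 mm) begins 54 mm behind the grasp point. The pads swing forward as they close: fully open they stand 13 mm farther back than shut.
Start: joints at [-1.38, 0.286, 1.577, -0, 1.279, -0.15], TCP at [0.226, -0.636, 0.231] pointing down, gripper open.
Joint ranges: [-2.77, 2.77], [-0.9, 2.22], [0.21, 2.48], [-1.53, 4.67], [0.24, 2.81], [-2.84, 2.84]. Speed limits (rad/s): [2.79, 2.79, 3.14, 3.14, 3.14, 3.14].

INTERFACE

Orientations are given as a unit quaternion [x, y, z, w].
In Python, from plant import r gives the robot as it stands.
- The arm moves only by the tool arm_command, never from a script. Its argument "targets" is a list of rows, each a list of 3 entries, a list of its own where there are three numbers: the turn, a rotation vector about the tool's x, y, z in degrees, then the shift along the tool's x, y, z in mm, then the closure, from 0 (fully open) to 1 (shut). A call has 1 to 12 rows; each row shifts and turns the commanded pose from where the row before left it, along the tool's axes as they then stand; what a row does not reach is not made up. A row lasts 1/8 s, in which the tool goes at most 62.5 mm and 10.7 degrees, less where a joint would pass 70% of its speed; a pose out of reach is approached as far as the arm can. A call is refused whole if a number of a shift passes 62.5 or a number of a turn 10.7, either way. A call with a gripper value outside its range is refused whole. The fingers move at their own pace and stop on an object; the grip force is fixed at half the most. Time passes only in rows, so rows that do not move let the fingers close. It gives the time, the measured TCP pose, the force and the opening at its end, in the units of the state.
- r.read_state(): the state, without advancing time (a new reading comes with each control period).
- r.snapshot(name): name is "side" or "top" or "wrist"; returns a dict with "pixels" (400x640x3 uint8, red, green, blue), "mtx" (3x3 intrinsics, pixels), "world_from_camera" (4x4, takes a point from camera to world coordinates); the wrist camera has in their place "hand_eye" (4x4, takes a point from camera to tool coordinates, whose origin is the TCP and whose axes are the tool frame's). Camera axes: x right, y down, z forward; pixel columns grow to the right and rows downward; lengths in m; the calibration is good to about 2 mm. The wrist camera is an equidistant fisheye: a pixel r from the principal point sees the ray r / f radians off the axis. A picture is of the moment at which its call begins: read the wrist's pose just before it. There is no depth.
- r.sign_off(): hands the job in, once; it reports no verdict.
The state is a dict: "t": time; "joint_pos": joint angles; "qvel": joint speeds; "effort": joint torques, N m; "tcp_pos": TCP position; "orientation": TCP orientation; "ft_force": force on the tool from outside, world axes, zero at the start; "moment": the same for the moment, N m; "grip_width": finger opening in m.
Only numpy, scipy, OpenCV 4.12 (cv2) and the standard library are available. Lean on these libraries where they do the work, as an engineer would, in place of code of your own. Each camera call takes 0.05 s, during which the arm holds its last target.

TASK

The teal test chip is finished and the plain cream one is next to be brushed: swing the clip of the teal chip's board about a quarter turn, clear of its tile, and swing the clip of the plain chip's board round until it points straight over the tile's edge and holds it down. Leave both chips lying in their seats, and leave the clip of the black-striped tile on its tile.

Things in the scene. Friction and masses are not known exactly. Their poses are not given: they have to be found in the camera images.
- holder_teal: fixed wooden clip board, 98 x 130 mm, 18 mm high, with the small teal-glazed test chip in a fenced seat for 62 x 38 mm. Origin on the table under the seat's centre, z up. Its clip, a flat steel arm, turns level about a screw at (0, -75) mm in this frame; 45 mm from the screw an upright black round knob, 14 mm thick, stands on it from 31 to 67 mm above the table (arm top 29 mm)
- holder_plain: fixed wooden clip board, 98 x 130 mm, 18 mm high, with the small plain cream test chip in a fenced seat for 62 x 38 mm. Origin on the table under the seat's centre, z up. Its clip, a flat steel arm, turns level about a screw at (0, -75) mm in this frame; 45 mm from the screw an upright black round knob, 14 mm thick, stands on it from 31 to 67 mm above the table (arm top 29 mm)
- holder_black: fixed wooden clip board, 121 x 144 mm, 18 mm high, with a black-striped tile in a fenced seat for 85 x 52 mm. Origin on the table under the seat's centre, z up. Its clip, a flat steel arm, turns level about a screw at (0, -82) mm in this frame; 45 mm from the screw an upright black round knob, 14 mm thick, stands on it from 31 to 67 mm above the table (arm top 29 mm). Leave it
- clip_teal (a joint): clip arm's angle (rad), counter-clockwise from above: at 0 it points along its board's +y, its ball foot (66 mm from the screw) pressing on the tile's edge; at 1.57 along the board's -x. Stops at -0.3, 1.9; the foot leaves the tile at about 0.7. Stays where left; needs 1 N at the knob, up to 5 N where the foot rides onto the tile. Starts on the tile, near 0
- clip_plain (a joint): clip arm's angle (rad), counter-clockwise from above: at 0 it points along its board's +y, its ball foot (66 mm from the screw) pressing on the tile's edge; at 1.57 along the board's -x. Stops at -0.3, 1.9; the foot leaves the tile at about 0.7. Stays where left; needs 1 N at the knob, up to 5 N where the foot rides onto the tile. Starts swung clear, 1.2 to 1.6
- clip_black (a joint): clip arm's angle (rad), counter-clockwise from above: at 0 it points along its board's +y, its ball foot (66 mm from the screw) pressing on the tile's edge; at 1.57 along the board's -x. Stops at -0.3, 1.9; the foot leaves the tile at about 0.7. Stays where left; needs 1 N at the knob, up to 5 N where the foot rides onto the tile. Starts on the tile, near 0; leave it
- leaf_plain: thin spring leaf under the arm of the plain chip's clip, with a white ball foot 14 mm in diameter at its end; origin on its root, 30 mm from the pivot screw; +y along the arm, ball foot at y = 36 mm. It lifts about 1 mm as it rides onto the chip and then presses it down with about 1 N
- chip_teal: loose fired chip, 62 x 38 x 7 mm, cream with a teal glazed half, lying in its seat; origin at the centre of its underside, 18 mm above the table
- chip_plain: loose fired chip, 62 x 38 x 7 mm, all cream, lying in its seat; origin at the centre of its underside, 18 mm above the table
Not all that is in view belongs to the job. Leave any green look-alike of the chip_plain alone.

How it is judged:
At the end, for the whole second after the job is handed in: Teal clip beyond 0.9 rad; plain clip within 0.35 rad of straight over its chip, its foot pressing the chip by over 0.3 N; black-striped tile's clip still below 0.35 rad; the first two clips at rest; both chips flat (0.12 rad) and within 8 mm of their seats' centres (contact force between leaf_plain and chip_plain above 0.3 N and value of joint clip_teal above 0.9 rad and value of joint clip_plain between -0.4 and 0.35 rad and value of joint clip_black below 0.35 rad and horizontal distance between chip_teal and holder_teal below 0.008 m and horizontal distance between chip_plain and holder_plain below 0.008 m and angle between each of chip_plain, chip_teal's own z axis and vertical below 0.12 rad and value of joint clip_teal above -0.4 rad and velocity of joint clip_teal between -0.1 and 0.1 rad/s and velocity of joint clip_plain between -0.1 and 0.1 rad/s); the robot touches nothing.
It fails at once if the clip of the black-striped tile is swung off its tile (value of joint clip_black above 0.5 rad).
It fails at once if a chip is lifted or knocked out of its seat (distance between chip_teal and holder_teal above 0.035 m or distance between chip_plain and holder_plain above 0.035 m).
It also fails if it takes over 45 s, if anything falls off the work surface, if the arm or the gripper's body presses on something with over 40 N, if the wrist force passes 120 N, or if a joint passes its speed limit or range.

## Working session

There is one attempt and no reset: what is moved stays moved. The work goes in short steps, Python scripts to look and compute and a tool call to move; the robot and the scene stay as the last step left them, time stands still between calls to the robot, and variables do not carry over. Pictures are saved under pics/ and viewed, and the job is handed in when it is done.

Besides the shell and the picture viewer there is one more tool, called after "Call:" as name([rows], argument=value, ...), one row to a line, values as JSON. arm_command: Moves the arm, as the interface text tells. Its arguments: {"type":"object","properties":{"targets":{"type":"array"}},"required":["targets"]}

```bash
ls; mkdir -p pics; python3 - <<'E'
from plant import r
import cv2,numpy as np
s=r.read_state();print({k:np.round(v,3).tolist() for k,v in s.items()})
for n in("top","side","wrist"):
    d=r.snapshot(n);cv2.imwrite(f"pics/{n}0.png",d["pixels"][:,:,::-1])
    print(n,{k:np.round(v,4).tolist() for k,v in d.items() if k!="pixels"})
E
```

```text
pics
{'t': 0.0, 'joint_pos': [-1.38, 0.287, 1.578, 0.0, 1.279, -0.15], 'qvel': [0.001, -0.0, -0.001, 0.0, -0.0, -0.001], 'effort': [-0.0, -40.598, -29.263, -0.0, 0.006, 0.0], 'tcp_pos': [0.226, -0.636, 0.23], 'orientation': [-0.577, 0.409, -0.407, 0.578], 'ft_force': [-0.389, 0.479, -0.241], 'moment': [-0.019, 0.019, 0.02], 'grip_width': 0.085}
top {'mtx': [[362.7786, 0.0, 321.617], [0.0, 362.7786, 201.4365], [0.0, 0.0, 1.0]], 'world_from_camera': [[0.0087, -0.9893, 0.1457, 0.3948], [-0.9999, -0.0102, -0.0095, 0.0001], [0.0109, -0.1456, -0.9893, 0.8788], [0.0, 0.0, 0.0, 1.0]]}
side {'mtx': [[456.2762, 0.0, 322.0193], [0.0, 456.2762, 200.3327], [0.0, 0.0, 1.0]], 'world_from_camera': [[-0.8924, -0.2708, 0.361, 0.1765], [-0.4513, 0.5268, -0.7203, 0.6857], [0.0048, -0.8057, -0.5923, 0.632], [0.0, 0.0, 0.0, 1.0]]}
wrist {'mtx': [[309.7069, 0.0, 323.1025], [0.0, 309.7069, 196.8509], [0.0, 0.0, 1.0]], 'hand_eye': [[1.0, -0.0014, -0.0003, -0.0007], [-0.0001, -0.297, 0.9549, -0.1428], [-0.0014, -0.9549, -0.297, 0.076], [0.0, 0.0, 0.0, 1.0]]}
```

View pics/top0.png

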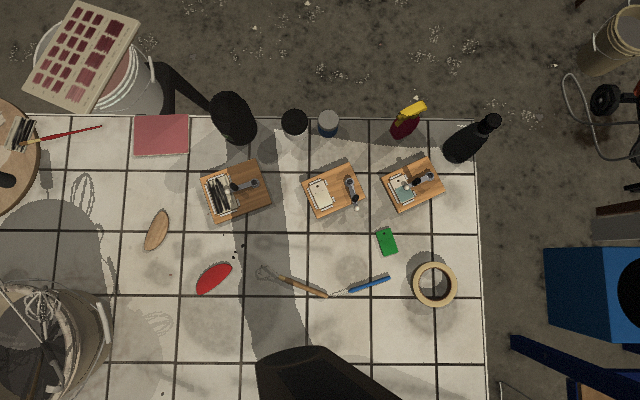

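View pics/side0.png

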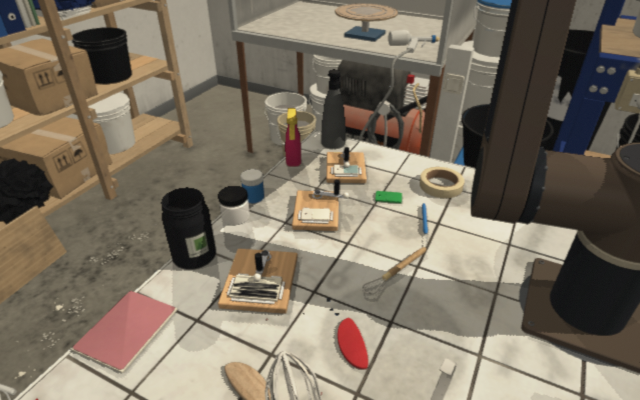

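The top view shows three boards: black-striped at (236,190), plain cream at (333,190) and teal at (412,183). The green look-alike at (387,240) is to be left alone. I'll enlarge the boards next.

```bash
python3 - <<'E'
import cv2
i=cv2.imread("pics/top0.png")[140:230,290:455]
cv2.imwrite("pics/top0c.png",cv2.resize(i,None,fx=4.8,fy=4.8,interpolation=cv2.INTER_CUBIC))
i=cv2.imread("pics/side0.png")[140:240,280:400]
cv2.imwrite("pics/side0c.png",cv2.resize(i,None,fx=5,fy=5,interpolation=cv2.INTER_CUBIC))
E
```

```text
(no output)
```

View pics/top0c.png

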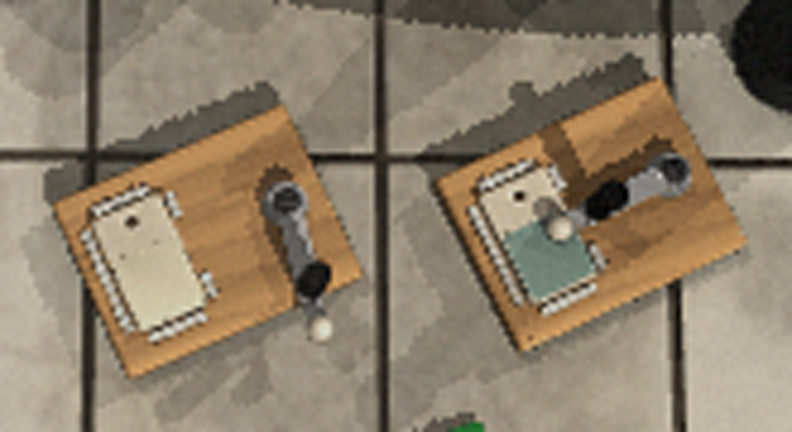

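View pics/side0c.png

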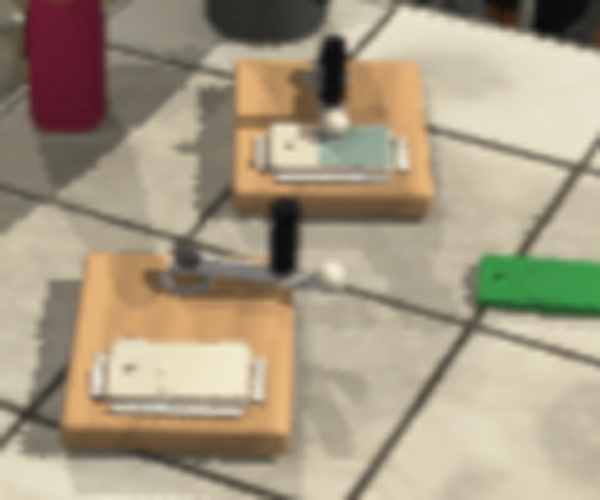

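View pics/wrist0.png

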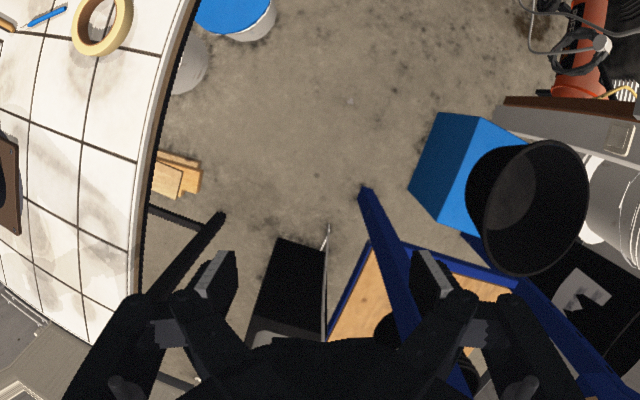

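```bash
cat > h.py <<'E'
import numpy as np,cv2
from scipy.spatial.transform import Rotation as R
def ray(d,px,z):
    K=d["mtx"];T=d["world_from_camera"]
    v=T[:3,:3]@np.linalg.solve(K,[px[0],px[1],1]);o=T[:3,3]
    return o+v*(z-o[2])/v[2]
def proj(d,p):
    T=d["world_from_camera"];c=T[:3,:3].T@(np.asarray(p)-T[:3,3]);q=d["mtx"]@c;return q[:2]/q[2]
def rayw(d,s,px,z):
    K=d["mtx"];u=np.array([(px[0]-K[0,2])/K[0,0],(px[1]-K[1,2])/K[1,1]]);th=np.linalg.norm(u)
    v=np.append(u/th*np.sin(th),np.cos(th));A=R.from_quat(s["orientation"]).as_matrix();H=d["hand_eye"]
    o=A@H[:3,3]+s["tcp_pos"];v=A@H[:3,:3]@v
    return o+v*(z-o[2])/v[2]
E
python3 - <<'E'
from h import *
from plant import r
d=r.snapshot("top");s=r.read_state()
im=d["pixels"];hsv=cv2.cvtColor(im,cv2.COLOR_RGB2HSV)
m=cv2.inRange(hsv,(8,90,60),(22,255,255))
m=cv2.morphologyEx(m,cv2.MORPH_CLOSE,np.ones((5,5)))
for c in cv2.findContours(m,0,2)[0]:
    a=cv2.contourArea(c)
    if a<800: continue
    q=cv2.boxPoints(cv2.minAreaRect(c))
    P=np.array([ray(d,p,.018) for p in q]);print("box",q.round(1).tolist(),"\n",(P*1000).round(0).tolist(), [round(1e3*np.linalg.norm(P[i]-P[i-1])) for i in range(4)], a)
def c(x,y): return (290+x/4.8-.4,140+y/4.8-.4)
for n,p,z in [("plain screw",c(287,198),.033),("plain knob top?",c(314,277),.05),("plain foot",c(320,328),.025),("teal screw",c(674,170),.033),("teal knob",c(606,200),.05),("teal foot",c(560,228),.030),("plain chip c",c(150,262),.025),("teal chip c",c(535,232),.025)]:
    print(n,(ray(d,p,z)*1e3).round(0))
print("tool axes cols\n",R.from_quat(s["orientation"]).as_matrix().round(3),s["tcp_pos"])
E
```

```text
box [[407.3999938964844, 266.6000061035156], [449.79998779296875, 256.1000061035156], [460.8999938964844, 300.79998779296875], [418.6000061035156, 311.3999938964844]] 
 [[369.0, -211.0, 18.0], [395.0, -311.0, 18.0], [292.0, -333.0, 18.0], [268.0, -234.0, 18.0]] [104, 104, 104, 102] 1540.0
box [[300.1000061035156, 181.8000030517578], [349.20001220703125, 160.1999969482422], [365.70001220703125, 197.5], [316.6000061035156, 219.1999969482422]] 
 [[569.0, 44.0, 18.0], [624.0, -75.0, 18.0], [532.0, -114.0, 18.0], [479.0, 3.0, 18.0]] [99, 131, 100, 129] 1892.0
box [[197.89999389648438, 177.6999969482422], [255.1999969482422, 156.8000030517578], [272.20001220703125, 203.5], [214.8000030517578, 224.3000030517578]] 
 [[576.0, 291.0, 18.0], [630.0, 155.0, 18.0], [515.0, 110.0, 18.0], [464.0, 244.0, 18.0]] [122, 146, 123, 144] 2855.0
box [[380.0, 176.89999389648438], [427.8999938964844, 153.6999969482422], [445.70001220703125, 190.5], [397.79998779296875, 213.6999969482422]] 
 [[583.0, -149.0, 18.0], [643.0, -268.0, 18.0], [551.0, -308.0, 18.0], [494.0, -191.0, 18.0]] [99, 133, 100, 131] 2052.0
[... 183 characters left out ...]
, 18.0], [653.0, 639.0, 18.0], [466.0, 729.0, 18.0]] [92, 209, 95, 207] 1665.5
box [[584.7999877929688, 72.5], [621.2000122070312, -3.5], [658.5, 14.300000190734863], [622.0999755859375, 90.4000015258789]] 
 [[861.0, -677.0, 18.0], [1077.0, -795.0, 18.0], [1027.0, -888.0, 18.0], [814.0, -768.0, 18.0]] [102, 246, 106, 245] 1080.5
plain screw [570. -74.  33.]
plain knob top? [527. -85.  50.]
plain foot [506. -91.  25.]
teal screw [ 586. -267.   33.]
teal knob [ 567. -228.   50.]
teal foot [ 556. -210.   30.]
plain chip c [538.  -6.  25.]
teal chip c [ 555. -198.   25.]
tool axes cols
 [[ 0.334 -0.     0.943]
 [-0.942  0.002  0.334]
 [-0.002 -1.     0.   ]] [ 0.2255304  -0.63575234  0.23043508]
```

Every size checks out: the boards measure 99x131 mm, and the knobs are 44–45 mm and the feet 66 mm from their screws. The screw-based seat centres also fall on the chips.

| Board | Screw (mm) | Knob (mm) | Clip angle |
|---|---|---|---|
| Teal, px (412,183) | (586,-267) | (566,-227) | near 0 |
| Plain, px (333,190) | (570,-74) | (527,-85) | about 1.39 rad |

- **Teal chip:** it has a teal half, and its clip is on the tile.
- **Plain chip:** it is all cream in a wooden seat, and its clip is swung clear. The green one has no board.

I'll move above the teal knob.

Call:
arm_command([
  [[0,0,0],[-27,6,46],0],
  [[0,0,0],[-27,6,46],0],
  [[0,0,0],[-27,6,46],0],
  [[0,0,0],[-27,6,46],0],
  [[0,0,0],[-27,6,46],0],
  [[0,0,0],[-27,6,46],0],
  [[0,0,0],[-27,6,46],0],
  [[0,0,0],[-27,6,46],0],
  [[0,0,0],[-27,6,46],0],
  [[0,0,0],[-27,6,46],0],
  [[0,-10.5,0],[0,0,0],0],
  [[0,-10.5,0],[0,0,0],0],
])

```text
t: 1.7
tcp_pos: [0.5693, -0.2268, 0.1708]
orientation: [0.643, -0.294, 0.293, -0.643]
ft_force: [-0.4, -0.0, 0.2]
grip_width: 0.0852
```

Call:
arm_command([
  [[0,-10.5,0],[0,0,0],0.3],
  [[0,-10.5,0],[0,0,0],0.5],
  [[0,-10.5,0],[0,0,0],0.6],
  [[0,-10.5,0],[0,0,0],0.6],
  [[0,-10.5,0],[0,0,0],0.6],
  [[0,-10.5,0],[0,0,0],0.6],
  [[0,-10.5,0],[0,0,0],0.6],
  [[0,0,0],[0,0,0],0.6],
  [[0,0,0],[0,0,0],0.6],
])

```text
t: 2.82
tcp_pos: [0.5689, -0.2279, 0.1712]
orientation: [-0.692, -0.146, 0.146, 0.692]
ft_force: [0.7, 0.0, 0.6]
grip_width: 0.0339
```

```bash
python3 - <<'E'
from h import *
from plant import r
s=r.read_state();d=r.snapshot("wrist");cv2.imwrite("pics/w1.png",d["pixels"][:,:,::-1])
print(s["t"],s["tcp_pos"],s["grip_width"],s["joint_pos"].round(2) if hasattr(s["joint_pos"],'round') else s["joint_pos"]);print(R.from_quat(s["orientation"]).as_matrix().round(3))
E
```

```text
2.825 [ 0.56887189 -0.22789246  0.17121085] 0.033861016934895745 [-0.55  0.21  1.79  0.    1.15 -0.96]
[[ 0.914 -0.    -0.405]
 [ 0.405  0.     0.914]
 [-0.    -1.     0.   ]]
```

View pics/w1.png

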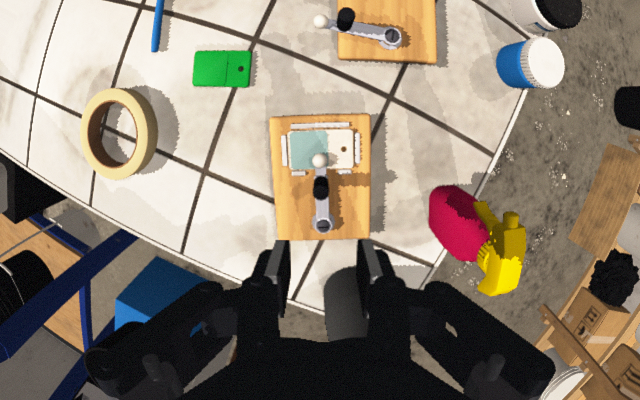

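The wrist view shows the teal screw at (323,226), the teal knob at (321,187) and its foot at (319,160). On the plain board the screw is at (391,37) and the knob top at (345,19). I'll cross-check these against the top view.

```bash
python3 - <<'E'
from h import *
from plant import r
s=r.read_state();d=r.snapshot("wrist")
g=cv2.cvtColor(d["pixels"],cv2.COLOR_RGB2GRAY)
for n,(x0,y0,x1,y1) in dict(teal=(305,165,338,205),plain=(330,5,362,33)).items():
    m=(g[y0:y1,x0:x1]<35).astype(np.uint8);k,l,st,ce=cv2.connectedComponentsWithStats(m)
    i=1+st[1:,4].argmax();print(n,st[i]+[x0,y0,0,0,0],ce[i]+[x0,y0])
    p=ce[i]+[x0,y0];print((rayw(d,s,p,.05)*1e3).round(0))
for n,p,z in [("tscrew",(323,226),.033),("tknobtop",(321,182),.067),("tknobbot",(321,196),.031),("tfoot",(319,160),.03),("pscrew",(391,37),.033),("pfoot",(319,21),.025)]:
    print(n,(rayw(d,s,p,z)*1e3).round(0))
E
```

```text
teal [314 177  15  22 274] [320.66423358 187.60948905]
[ 566. -226.   50.]
plain [337   8  18  23 282] [345.17375887  19.19148936]
[525. -83.  50.]
tscrew [ 585. -265.   33.]
tknobtop [ 562. -217.   67.]
tknobbot [ 571. -238.   31.]
tfoot [ 556. -207.   30.]
pscrew [568. -75.  33.]
pfoot [503. -87.  25.]
```

Both views agree within 2 mm. Next I descend astride the teal knob.

Call:
arm_command([
  [[0,-2.5,0],[-2,30,2],0.6],
  [[0,0,0],[0,35,0],0.6],
  [[0,0,0],[0,35,0],0.6],
  [[0,0,0],[0,30,0],0.6],
  [[0,0,0],[0,0,0],0.68],
  [[0,0,0],[0,0,0],0.72],
  [[0,0,0],[0,0,0],0.72],
])

```text
t: 3.8
tcp_pos: [0.5676, -0.2277, 0.0435]
orientation: [0.689, 0.163, -0.161, -0.687]
ft_force: [-0.3, 0.2, 0.8]
grip_width: 0.024
```

```bash
python3 - <<'E'
from h import *
from plant import r
s=r.read_state();d=r.snapshot("wrist");cv2.imwrite("pics/w2.png",d["pixels"][:,:,::-1])
print(s["t"],s["tcp_pos"],s["grip_width"],s["ft_force"]);print(R.from_quat(s["orientation"]).as_matrix().round(3))
# arc plan: centre screw, tool yaw = arm-90
S=np.array([586,-267.]);a0=116.6
for da in range(0,111,10):
    a=np.radians(a0+da);print(da,(S+45*np.array([np.cos(a),np.sin(a)])).round(0))
E
```

```text
3.8 [ 0.56761391 -0.22766984  0.04345252] 0.024039772557092495 [-0.31623915  0.15109726  0.7507468 ]
[[ 0.895  0.003 -0.446]
 [ 0.446 -0.002  0.895]
 [ 0.002 -1.    -0.003]]
0 [ 566. -227.]
10 [ 559. -231.]
20 [ 553. -236.]
30 [ 548. -242.]
40 [ 545. -249.]
50 [ 542. -257.]
60 [ 541. -264.]
70 [ 541. -272.]
80 [ 543. -280.]
90 [ 546. -287.]
100 [ 550. -294.]
110 [ 555. -300.]
```

View pics/w2.png

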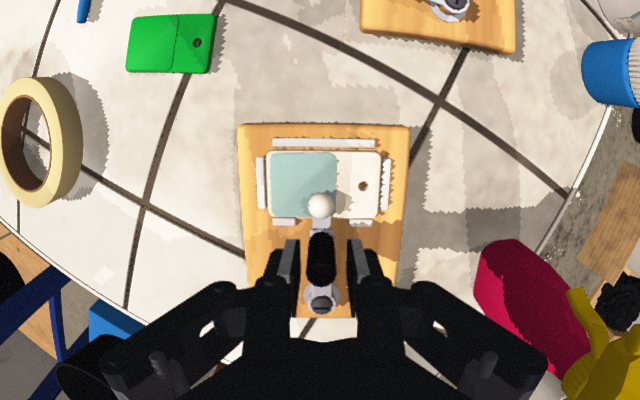

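The knob, at (320,258), sits between the fingers at (285,265) and (362,270). I'll start the arc in small steps.

Call:
arm_command([
  [[0,-6,0],[-4.7,0,-0.3],0.72],
  [[0,-6,0],[-4.7,0,-0.3],0.72],
  [[0,-6,0],[-4.7,0,-0.3],0.72],
  [[0,-6,0],[-4.7,0,-0.3],0.72],
  [[0,0,0],[0,0,0],0.72],
])

```text
t: 4.47
tcp_pos: [0.5523, -0.2392, 0.0425]
orientation: [0.64, 0.302, -0.301, -0.639]
ft_force: [0.3, -0.7, -0.5]
grip_width: 0.0241
```

```bash
python3 - <<'E'
from h import *
from plant import r
s=r.read_state();d=r.snapshot("wrist");cv2.imwrite("pics/w3.png",d["pixels"][:,:,::-1])
print(s["t"],s["tcp_pos"],s["grip_width"],s["ft_force"]);A=R.from_quat(s["orientation"]).as_matrix();print(A.round(3))
v=s["tcp_pos"][:2]*1e3-[586,-267];print(np.linalg.norm(v),np.degrees(np.arctan2(v[1],v[0])))
E
```

```text
4.475 [ 0.55226832 -0.23918656  0.04246032] 0.02413266731148617 [ 0.31915456 -0.73048412 -0.51418735]
[[ 0.637  0.002 -0.771]
 [ 0.771 -0.001  0.637]
 [ 0.    -1.    -0.002]]
43.71971320897503 140.4927313830605
```

View pics/w3.png

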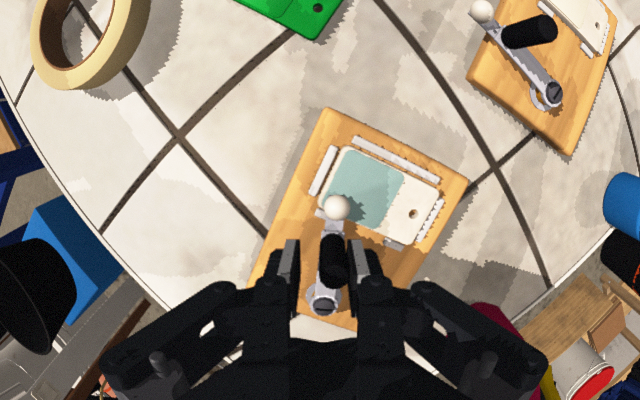

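The clip is following: the knob at (333,262) lies against the right pad and the foot has moved across the chip. The TCP radius is 44 mm, as planned. I'll continue.

Call:
arm_command([
  [[0,-6,0],[-4.7,0,-0.2],0.72],
  [[0,-6,0],[-4.7,0,-0.2],0.72],
  [[0,-6,0],[-4.7,0,-0.2],0.72],
  [[0,-6,0],[-4.7,0,-0.2],0.72],
  [[0,-6,0],[-4.7,0,-0.2],0.72],
  [[0,-6,0],[-4.7,0,-0.2],0.72],
  [[0,-6,0],[-4.7,0,-0.2],0.72],
  [[0,-6,0],[-4.7,0,-0.2],0.72],
  [[0,-6,0],[-4.7,0,-0.2],0.72],
  [[0,-6,0],[-4.7,0,-0.2],0.72],
  [[0,0,0],[0,0,0],0.72],
])

```text
t: 5.9
tcp_pos: [0.5442, -0.2833, 0.0417]
orientation: [-0.404, -0.581, 0.581, 0.403]
ft_force: [1.0, -0.0, -0.1]
grip_width: 0.024
```

```bash
python3 - <<'E'
from h import *
from plant import r
s=r.read_state();d=r.snapshot("wrist");cv2.imwrite("pics/w4.png",d["pixels"][:,:,::-1])
print(s["t"],s["tcp_pos"],s["grip_width"],s["ft_force"],s["joint_pos"]);A=R.from_quat(s["orientation"]).as_matrix();print(A.round(3))
v=s["tcp_pos"][:2]*1e3-[586,-267];print(np.linalg.norm(v),np.degrees(np.arctan2(v[1],v[0])))
E
```

```text
5.9 [ 0.54422832 -0.28330523  0.04169124] 0.02397990521376336 [ 1.04375785 -0.02125111 -0.1468523 ] [-6.45080991e-01  3.72015640e-01  1.84683671e+00 -2.56268237e-04
  9.22003450e-01 -2.57151536e+00]
[[-0.348  0.    -0.937]
 [ 0.937 -0.001 -0.348]
 [-0.001 -1.    -0.   ]]
44.841202248653005 -158.6772243971628
```

View pics/w4.png

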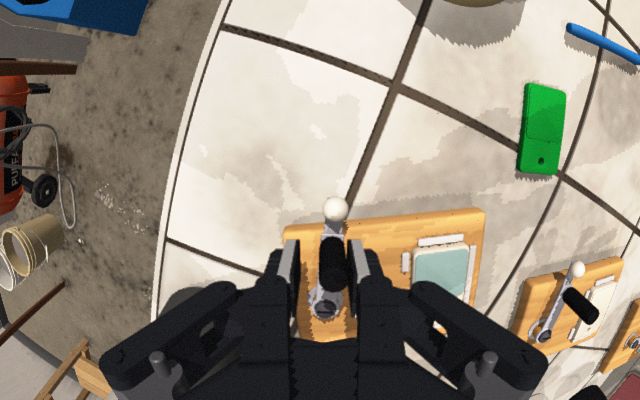

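The teal clip is off its tile, at about 1.37 rad by the geometry. I'll release it, lift and go over to the plain clip's knob.

Call:
arm_command([
  [[0,0,0],[5,0,0],0.65],
  [[0,0,0],[0,0,0],0.6],
  [[0,0,0],[0,-30,0],0.6],
  [[0,0,0],[0,-50,0],0.6],
  [[0,0,0],[0,-50,0],0.6],
  [[0,4,0],[47,0,-13],0.6],
  [[0,4,0],[48,0,-10],0.6],
  [[0,0,0],[47,0,-6],0.6],
  [[0,0,0],[49,0,0],0.6],
  [[0,0,0],[0,0,0],0.6],
  [[0,0,0],[0,0,0],0.6],
])

```text
t: 7.32
tcp_pos: [0.5191, -0.0861, 0.1716]
orientation: [-0.443, -0.552, 0.552, 0.442]
ft_force: [1.0, 0.1, 0.6]
grip_width: 0.0343
```

```bash
python3 - <<'E'
from h import *
from plant import r
s=r.read_state();d=r.snapshot("wrist");cv2.imwrite("pics/w5.png",d["pixels"][:,:,::-1])
cv2.imwrite("pics/top5.png",r.snapshot("top")["pixels"][:,:,::-1])
print(s["t"],s["tcp_pos"],s["grip_width"],s["ft_force"],s["joint_pos"]);A=R.from_quat(s["orientation"]).as_matrix();print(A.round(3))
print("to knob, tool mm",A.T@(np.array([.526,-.084,.043])-s["tcp_pos"])*1e3)
E
```

```text
7.325 [ 0.51909946 -0.08605984  0.17161897] 0.034289689076402195 [1.0404373  0.07703323 0.56301999] [-3.57056579e-01  1.56251087e-02  1.99485478e+00 -4.32049751e-04
  1.13015618e+00 -2.14657922e+00]
[[-0.217  0.001 -0.976]
 [ 0.976 -0.001 -0.217]
 [-0.001 -1.    -0.001]]
to knob, tool mm [  0.62128051 128.62270236  -7.10736763]
```

View pics/w5.png

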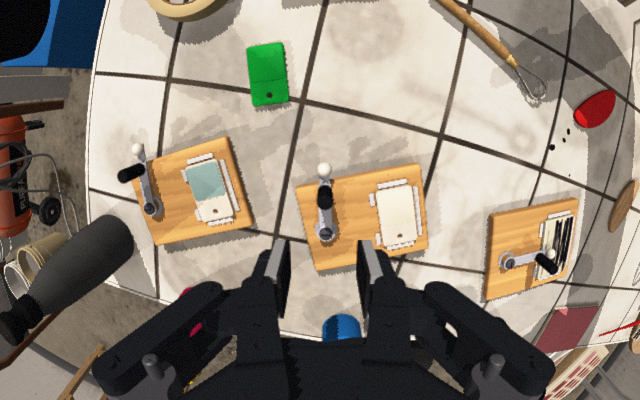

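The teal clip now points off its board, foot at (138,150), and its chip is still seated. The plain knob is at (325,195) and its screw at (326,234). I'll measure the knob once more.

```bash
python3 - <<'E'
from h import *
from plant import r
s=r.read_state();d=r.snapshot("wrist");A=R.from_quat(s["orientation"]).as_matrix()
for n,p,z in [("knob",(325,196),.05),("screw",(326,233),.033),("foot",(323,170),.025)]:
    q=rayw(d,s,p,z);print(n,(q*1e3).round(1),(A.T@(q-s["tcp_pos"])*1e3).round(1))
E
```

```text
knob [524.2 -83.4  50. ] [  2.3 121.5  -5.6]
screw [566.7 -72.9  33. ] [  3.4 138.5 -49.3]
foot [506.8 -89.1  25. ] [  0.5 146.5  12.7]
```

Call:
arm_command([
  [[0,0,0],[2,30,-6],0.6],
  [[0,0,0],[0,35,0],0.6],
  [[0,0,0],[0,34,0],0.6],
  [[0,0,0],[0,30,0],0.6],
  [[0,0,0],[0,0,0],0.68],
  [[0,0,0],[0,0,0],0.72],
  [[0,0,0],[0,0,0],0.72],
])

```text
t: 8.35
tcp_pos: [0.5257, -0.0833, 0.0441]
orientation: [0.444, 0.552, -0.551, -0.441]
ft_force: [0.5, 0.2, -0.7]
grip_width: 0.024
```

```bash
python3 - <<'E'
from h import *
from plant import r
s=r.read_state();d=r.snapshot("wrist");cv2.imwrite("pics/w6.png",d["pixels"][:,:,::-1])
print(s["t"],s["tcp_pos"],s["grip_width"],s["ft_force"]);A=R.from_quat(s["orientation"]).as_matrix();print(A.round(3))
v=s["tcp_pos"][:2]*1e3-[568.5,-74];print(np.linalg.norm(v),np.degrees(np.arctan2(v[1],v[0])))
E
```

```text
8.35 [ 0.52569105 -0.0833013   0.04414559] 0.023978858049163998 [ 0.49257647  0.17222922 -0.70571868]
[[-0.217  0.003 -0.976]
 [ 0.976 -0.001 -0.217]
 [-0.002 -1.    -0.003]]
43.80776446802202 -167.741606209156
```

View pics/w6.png

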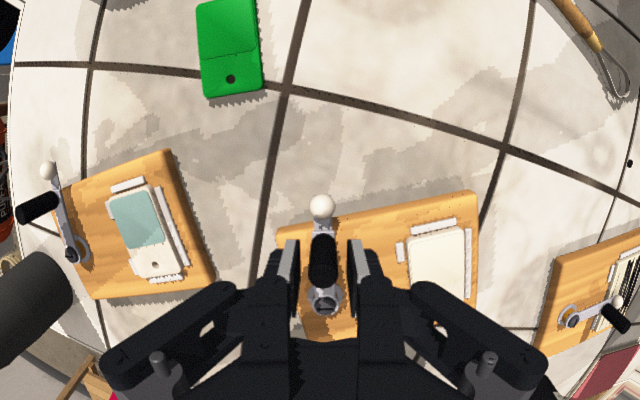

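The plain knob, at (322,258), is astride the fingers and no force shows. I'll swing it clockwise.

Call:
arm_command([
  [[0,6,0],[4.7,0,-0.2],0.72],
  [[0,6,0],[4.7,0,-0.2],0.72],
  [[0,6,0],[4.7,0,-0.2],0.72],
  [[0,6,0],[4.7,0,-0.2],0.72],
  [[0,6,0],[4.7,0,-0.2],0.72],
  [[0,6,0],[4.7,0,-0.2],0.72],
  [[0,0,0],[0,0,0],0.72],
])

```text
t: 9.28
tcp_pos: [0.5274, -0.0549, 0.0434]
orientation: [0.591, 0.389, -0.388, -0.59]
ft_force: [-0.4, -0.5, -0.2]
grip_width: 0.0238
```

```bash
cat > chk.py <<'E'
import sys
from h import *
from plant import r
s=r.read_state();d=r.snapshot("wrist");cv2.imwrite(sys.argv[1],d["pixels"][:,:,::-1])
print(s["t"],s["tcp_pos"],s["grip_width"],s["ft_force"]);A=R.from_quat(s["orientation"]).as_matrix()
print("yaw",np.degrees(np.arctan2(A[1,0],A[0,0])))
v=s["tcp_pos"][:2]*1e3-[568.5,-74];print(np.linalg.norm(v),np.degrees(np.arctan2(v[1],v[0])))
E
python3 chk.py pics/w7.png
```

```text
9.275 [ 0.52741374 -0.05493404  0.04342188] 0.023816619082443202 [-0.38780355 -0.48598143 -0.19678381]
yaw 66.6216194723807
45.294492917979206 155.10647932990747
```

View pics/w7.png

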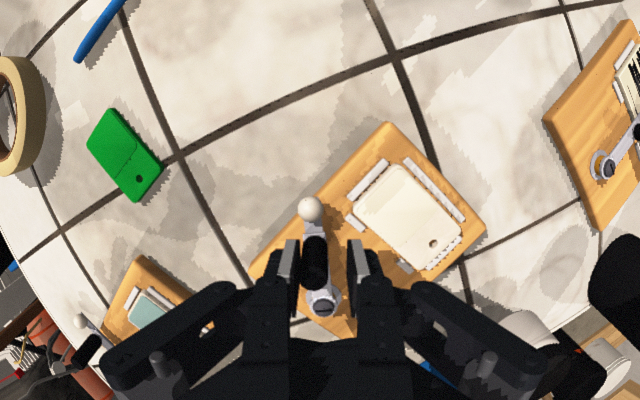

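The clip is following, with the knob against the left pad and the foot at (310,210) heading for the tile edge. About 46° remain, including the slack.

Call:
arm_command([
  [[0,6,0],[4.7,0,-0.3],0.72],
  [[0,5,0],[3.9,0,-0.2],0.72],
  [[0,5,0],[3.9,0,-0.2],0.72],
  [[0,5,0],[3.9,0,-0.2],0.72],
  [[0,5,0],[3.9,0,-0.2],0.72],
  [[0,5,0],[3.9,0,-0.2],0.72],
  [[0,5,0],[3.9,0,-0.2],0.72],
  [[0,5,0],[3.9,0,-0.2],0.72],
  [[0,0,0],[0,0,0],0.72],
])

```text
t: 10.45
tcp_pos: [0.5489, -0.0326, 0.0426]
orientation: [0.69, 0.157, -0.157, -0.689]
ft_force: [0.7, -0.3, 0.1]
grip_width: 0.0242
```

```bash
python3 chk.py pics/w8.png
```

```text
10.45 [ 0.54885116 -0.03261905  0.04261782] 0.02420661557383381 [ 0.73436586 -0.29842066  0.11501297]
yaw 25.652476512545526
45.80894793595177 115.39969179329402
```

View pics/w8.png

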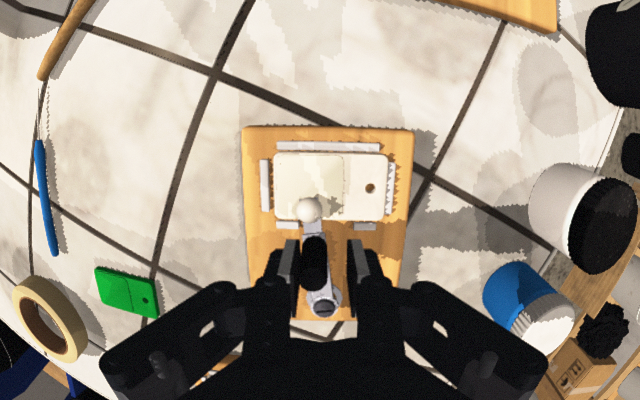

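The foot, at (307,210), is now on the chip, about 6° short of straight. I'll give the last nudge, centre off the knob, lift clear and back away.

Call:
arm_command([
  [[0,2,0],[2.5,0,0],0.72],
  [[0,2,0],[2.5,0,0],0.72],
  [[0,0,0],[0,0,0],0.72],
  [[0,0,0],[-5,0,0],0.68],
  [[0,0,0],[0,0,0],0.6],
  [[0,0,0],[0,-30,0],0.6],
  [[0,0,0],[0,-50,0],0.6],
  [[0,0,0],[0,-50,0],0.6],
  [[0,0,0],[0,0,0],0.6],
  [[0,0,0],[0,0,0],0.6],
])

```text
t: 11.75
tcp_pos: [0.5482, -0.0322, 0.172]
orientation: [-0.695, -0.132, 0.132, 0.695]
ft_force: [0.7, 0.4, -1.2]
grip_width: 0.0338
```

```bash
python3 chk.py pics/w9.png; python3 - <<'E'
from h import *
from plant import r
cv2.imwrite("pics/top9.png",r.snapshot("top")["pixels"][:,:,::-1])
i=r.snapshot("side")["pixels"][:,:,::-1][140:320,220:420]
cv2.imwrite("pics/side9c.png",cv2.resize(i,None,fx=3.3,fy=3.3,interpolation=cv2.INTER_CUBIC))
E
```

```text
11.75 [ 0.54820683 -0.03222959  0.17200566] 0.033776036553667996 [ 0.71338712  0.38293383 -1.20492039]
yaw 21.541578138075863
46.43898862682107 115.91170653785983
```

View pics/w9.png

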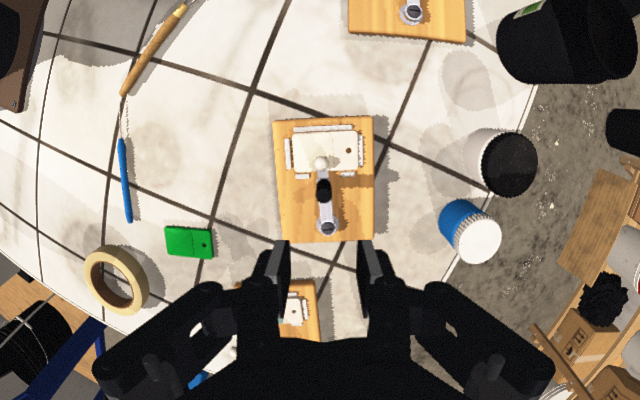

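View pics/side9c.png

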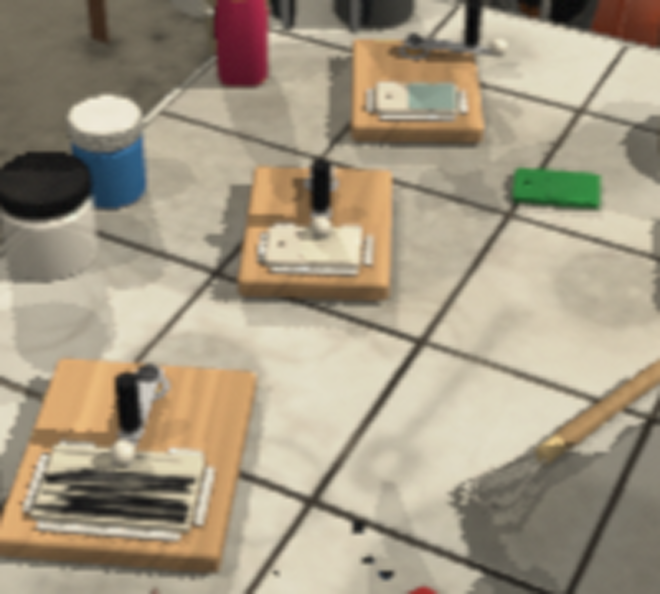

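Both views show the plain foot on the chip's edge at wrist px (320,163), the teal clip clear and the black clip still on its tile. I'll put numbers on it before handing in.

```bash
python3 - <<'E'
from h import *
from plant import r
s=r.read_state();d=r.snapshot("wrist")
sc=rayw(d,s,(328,227),.033);f=rayw(d,s,(320,163),.032);v=f-sc
print("plain",np.degrees(np.arctan2(v[1],v[0]))-114.8,np.hypot(*v[:2])*1e3)
print("seat/chip", [(rayw(d,s,p,.025)*1e3).round(0)[:2] for p in [(324,150)]], "expected 538,-6")
t=r.snapshot("top");i=t["pixels"][:,:,::-1][140:230,290:455]
cv2.imwrite("pics/top9c.png",cv2.resize(i,None,fx=4.8,fy=4.8,interpolation=cv2.INTER_CUBIC))
i=d["pixels"][:,:,::-1][100:260,240:420];cv2.imwrite("pics/w9c.png",cv2.resize(i,None,fx=3.5,fy=3.5,interpolation=cv2.INTER_CUBIC))
E
```

```text
plain 3.553816964164483 63.76893046339248
seat/chip [array([536.,  -1.])] expected 538,-6
```

View pics/w9c.png

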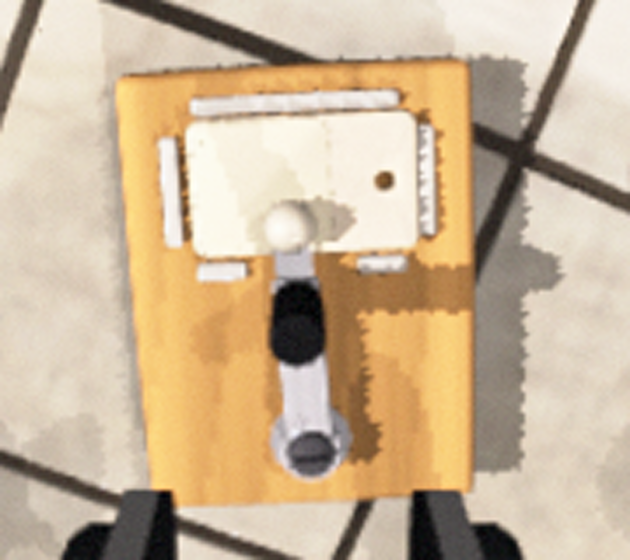

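View pics/top9c.png

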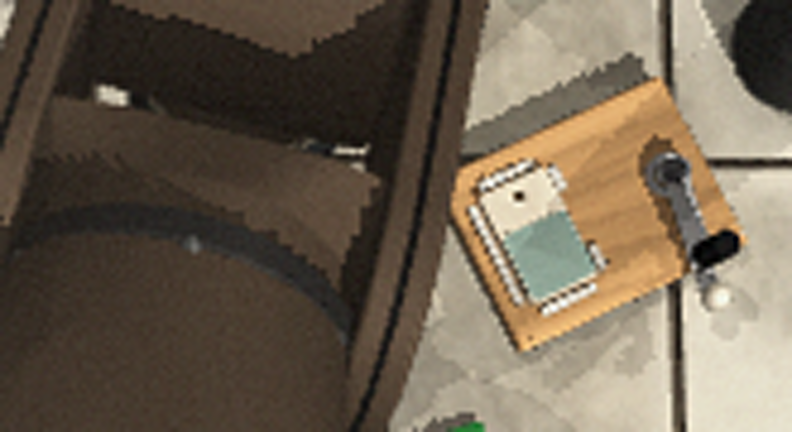

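The plain clip measures about 0.06 rad off straight with its foot on the chip, and the teal clip points past the board's side at about 1.4 rad. Both chips lie inside their fences and the robot is clear, so I'm handing in.

```bash
python3 -c "
from plant import r
print(r.sign_off(), r.read_state()['t'])"
```

```text
the job is handed in; nothing more can be done
the job is handed in; nothing more can be done
```

I swung the teal chip's clip clear of its tile and brought the plain chip's clip round onto its chip, then handed the job in at about 12 s. No verdict came back.

I moved each clip with the fingers loosely around its knob, following the arc about the screw, then backed off and lifted straight up.

**Last checks from the pictures:**
- **Teal clip:** about 1.4 rad, off the side of its board. This is from the finger path and the look of the top view, not a separate measurement.
- **Plain clip:** about 0.06 rad from straight, with its ball foot on the chip's edge.
- **Chips:** both lie flat inside their fences.
- **Black-striped tile:** its clip is still on the tile and was not touched. Nor was the green look-alike.
- **Robot:** the fingers were about 0.17 m up and clear of everything. Wrist force readings between moves stayed near 1 N.

**Not confirmed or slightly off:**
- I could not measure the foot's pressing force. I judged it only from the foot's position on the chip.
- One reading of the plain chip's centre came out 5 mm from where it should be. I picked that pixel by eye, and the enlarged view shows the chip properly seated.
- The foot's distance from the screw read 64 mm against the given 66 mm, which is within the calibration.

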